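Clear the press fixture and hold a housing against its sprung plunger

ROBOT

A 6-joint arm with a two-finger parallel gripper is mounted at the origin on the work surface. World frame = base frame: x ahead of the robot, y to its left, z up, the work surface at z = 0. Lengths are in m, angles in degrees, forces in N, time in s.
With the tool pointing down it reaches from about 0.375 to 0.9 m from the base axis. Payload 3.1 kg.
Tool frame: the origin (TCP) lies midway between the tips of the shut fingers; the grasp point (between the pads) lies 19 mm behind it (bot.hold_point_z is the distance from the TCP to the grasp point, in m); z points along the fingers, y is the line along which they close (so a half turn about z gives the same grasp; the last joint's range is limited). The gripper opens to 87 mm and grips with 3 to 60 N. Pads are 19 mm wide; open, the fingers measure 117 mm over their backs; the gripper's body (75 mm by 190 mm) begins 51 mm behind the grasp point.
Start: joints at [-83.451, 30.224, 82.088, -0, 67.689, -10.227], TCP at [0.18, -0.598, 0.2] pointing down, gripper open.
Joint ranges: [-176.69, 176.69], [-43.24, 126.21], [12.49, 139.97], [-82, 262], [0, 151.66], [-163.58, 163.58]. Speed limits (degrees/s): [159.86, 159.86, 180, 180, 180, 180].

INTERFACE

Orientations are given as a 3x3 rotation matrix whose columns are the frame's x, y, z axes.
In Python, from rig import read_state, optics, order, bot gives the robot as it stands.
- The arm moves only by the tool drive_tool, never from a script. Its argument "steps" is a list of rows, each a list of 7 numbers: the finger opening in mm, from 0 to 87, then the shift along the tool's x, y, z normalised to -1 to 1, where 1 is 0.12 m, then the turn, a rotation vector about the tool's x, y, z normalised to -1 to 1, where 1 is 1.5 rad. In form: [[jaw, tx, ty, tz, ax, ay, az], ...]. A call has 1 to 8 rows; each row is the pose to reach, as a shift and turn from the pose commanded when the call began, along the tool's axes at that moment; what a row does not reach only later rows make up. A row lasts 1/10 s, in which the tool goes at most 50 mm and 8.59 degrees, less where a joint would pass 70% of its speed; a pose out of reach is approached as far as the arm can. A call with a number of a shift or a turn outside -1 to 1 is refused whole. A call with a gripper value outside its range is refused whole. The fingers move at their own pace and stop on an object; the grip force is fixed at half the most. Time passes only in rows, so rows that repeat a pose let the fingers close. It gives the time, the measured TCP pose, the force, the opening and the grip force at its end, in the units of the state.
- read_state(): the state, without advancing time (a new reading comes with each control period).
- optics.capture(name): name is "side" or "top" or "wrist"; returns a dict with "color" (384x512x3 uint8, blue, green, red), "range_z" (384x512 float32, m along the optical axis (not along the pixel's ray), 0 where there is no reading), "fx", "fy", "cx", "cy" (pixels), "rvec" (rotation vector, rad) and "tvec" (3), from world to camera coordinates, as OpenCV has them. Camera axes: x right, y down, z forward; pixel columns grow to the right and rows downward; lengths in m; the calibration is good to about 2 mm. A picture is of the moment at which its call begins.
- order.hand_in(): hands the job in; it is judged then, once.
The state is a dict: "time_s": time; "joint_positions": joint angles; "qvel": joint speeds; "tau": joint torques, N m; "position": TCP position; "tcp_rot": TCP orientation; "force": force on the tool from outside, world axes, zero at the start; "moment": the same for the moment, N m; "opening": opening from 0.0 (shut) to 1.0 (fully open); "grasp_force": force on a finger pad.
Only numpy, scipy, OpenCV 4.12 (cv2) and the standard library are available. Lean on these libraries where they do the work, as an engineer would, in place of code of your own. Each camera call takes 0.05 s, during which the arm holds its last target. There are 200 camera calls.

TASK

Take the bench brush and sweep the three metal offcuts off the fixture's bed into the scrap tray alongside, touching them with nothing but the brush, then stand the brush back upright on the bench beside the fixture plate and let go of it. Then set the connector housing flat on the bed in front of the sprung plunger, short end towards it and centred, and press it in without ramming until the housing meets both fixed stop lugs squarely. Finish while still holding it pressed firmly against the stops, with everything else on the bench left where it was.

Things in the scene. Friction and masses are not known exactly. Their poses are not given: they have to be found in the camera images.
- fixture: Loading fixture, fixed. Origin at bench level (z 0) under the plunger's line; +x is the pressing direction (away from the robot at yaw 0). All fixture numbers: mm in this frame. Aluminium base plate 10 thick, x -110..160, y -185..125. Aluminium plunger block at the far end, x 85..121, y -40..40, top z 86, from which the plunger and two stop lugs point to -x over the bed.
- stops: The two fixed steel stop lugs, the hard stop; same frame as fixture (origin not on the lugs). Lug faces at x = 45 mm; lugs 10 mm wide, centred at y = +15 and -15, from the bed (z 40) to z = 82 mm.
- press_line (a point): Point on the bed at the plane of the stop faces, on the plunger's line (fixture x 45, y 0, z 40 mm); axes as fixture. The bed: dark steel, flat top at z 40, x -85..85, y -60..100, its front and side edges open, without rails.
- tray_in (a point): Centre of the inner floor of the scrap tray (fixture x 0, y -111, z 13 mm). The tray: open, thin steel, along the bed's -y edge, x -85..85, y -161..-61, walls 3 mm, rim at z 34 (6 mm below the bed's top).
- plunger (a joint): Travel (m) of the sprung plunger: 0 = fully out, grows as pushed to fixture +x. Steel pin 13 mm across, domed nose, axis at fixture y 0, z 70 mm (30 above the bed); nose at x 31 when out, so it is level with the stop faces at 0.014 (could go to 0.020). Spring 2.7 N preload + 0.45 N per mm: 9 N at the stop. It pushes the housing back if let go.
- housing: Connector housing, loose, 0.11 to 0.25 kg, on the bench: black plastic block 64 (x) x 40 (y) x 48 mm tall, to grip across y, with a round aluminium socket 20 mm across on the middle of its top, up to z 62. Origin: centre of its underside; x along its long side; symmetric by half turns.
- brush: Bench brush, loose, 0.16 kg, standing on its bristles on the bench: head 100 (x) x 24 (y) mm, stiff bristles 30 mm tall (do not bend), wooden back 104 x 28 mm, z 30 to 46, upright wooden grip 40 (x) x 24 (y) mm, z 46 to 98. Origin: centre of its underside; x along the head; symmetric by half turns. Sweep along its y.
- scrap_block: Aluminium offcut, block 24 x 17 x 16 mm. On the fixture's bed at the start. Origin: centre of its underside.
- scrap_angle: Aluminium offcut, L-shaped, 24 x 21 x 16 mm. On the fixture's bed at the start. Origin: centre of its underside.
- scrap_round: Aluminium offcut, round slug 22 mm across, 16 tall. On the fixture's bed at the start. Origin: centre of its underside.
- regulator: Bystander, loose, leave alone: air pressure regulator, black with a gauge, 54 mm wide, 95 tall. Origin: on its underside.
- plug: Bystander, loose, leave alone: round cable connector lying down, steel and black, 50 mm long, 22 thick. Origin: on its underside.
- carrier: Bystander, loose, leave alone: aluminium angle bracket, base 70 x 44 x 14 mm with an upright wall at one end, 44 tall. Origin: on its underside.
- jar: Bystander, loose, leave alone: clear jar with white lid, 52 mm across, 75 tall. Origin: on its underside.
- driver: Bystander, loose, leave alone: screwdriver lying flat, black handle, 160 mm long. Origin: on its underside.
- collar: Bystander, loose, leave alone: steel collar ring, 48 mm across, 18 tall. Origin: on its underside.
Not all that is in view belongs to the job. Leave any red look-alike of the housing alone.

How it is judged:
By the outcome, as a careful person would: the job done as asked, in the order asked, and still so for the second after the job is handed in, while the arm keeps its last pose, push and grip.
It also fails if it takes over 72 s, if anything falls off the work surface, if the arm or the gripper's body presses on something with over 40 N, if the wrist force passes 120 N, or if a joint passes its speed limit or range.

## Working session

There is one attempt and no reset: what is moved stays moved. The work goes in short steps, Python scripts to look and compute and a tool call to move; the robot and the scene stay as the last step left them, time stands still between calls to the robot, and variables do not carry over. Pictures are saved under pics/ and viewed, at most 10 in all, crops included, and the job is handed in when it is done.

Besides the shell and the picture viewer there is one more tool, called after ">>>" as a command line: name --pt "numbers of a row" for each row, then --argument value for the rest. drive_tool: Moves the arm, as the interface text tells. Scaled input: -1 to 1 covers 0.12 m each way for a shift and 1.5 rad each way for a turn. Its arguments: {"type":"object","properties":{"steps":{"type":"array"}},"required":["steps"]}

```bash
ls; mkdir -p pics; cat > h.py <<'E'
import numpy as np, cv2
from rig import read_state, optics, order, bot
def cap(n, save=None):
    c=optics.capture(n)
    c['R']=cv2.Rodrigues(np.array(c['rvec'],float))[0]; c['t']=np.array(c['tvec'],float).ravel()
    if save: cv2.imwrite('pics/'+save,c['color'])
    return c
def onplane(c,uv,z):
    uv=np.atleast_2d(np.array(uv,float))
    d=np.c_[(uv[:,0]-c['cx'])/c['fx'],(uv[:,1]-c['cy'])/c['fy'],np.ones(len(uv))]@c['R']
    o=-c['R'].T@c['t']
    return o+d*((z-o[2])/d[:,2])[:,None]
def cloud(c):
    v,u=np.mgrid[:384,:512]; Z=c['range_z'].astype(float)
    P=np.stack([(u-c['cx'])/c['fx']*Z,(v-c['cy'])/c['fy']*Z,Z],-1)
    W=(P-c['t'])@c['R']; W[Z<=0]=np.nan
    return W
E
python3 - <<'E'
from h import *
s=read_state(); print(s['time_s'],s['position'],s['tcp_rot'],s['force'],s['opening'],bot.hold_point_z)
a=cap('top','top.png'); b=cap('side','side.png')
for c in(a,b): print(-c['R'].T@c['t'],c['R'][2],c['fx'])
E
```

```text
pics
0.0 [ 0.18034293 -0.59760144  0.19904994] [[ 9.57439907e-01  2.88632561e-01 -2.61643253e-04]
 [ 2.88632423e-01 -9.57437457e-01  2.20003782e-03]
 [ 3.84495500e-04 -2.18192274e-03 -9.99997546e-01]] [-0.1584668   0.43635452  0.41918887] 0.9972647005162186 0.0187
[ 0.25763714 -0.03554783  1.50238748] [ 0.17342687  0.00200562 -0.98484471] 486.9306366584014
[-0.12234141  0.63020392  0.67828977] [ 0.59011231 -0.57889212 -0.56271784] 375.18721913418625
```

View pics/top.png

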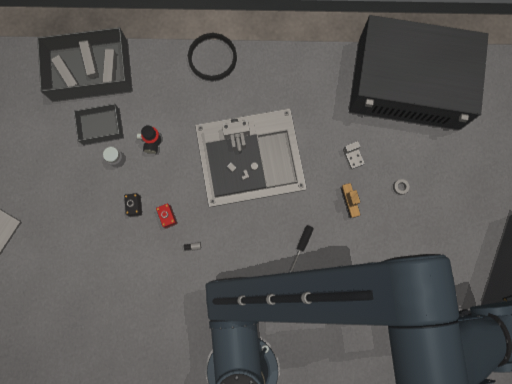

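View pics/side.png

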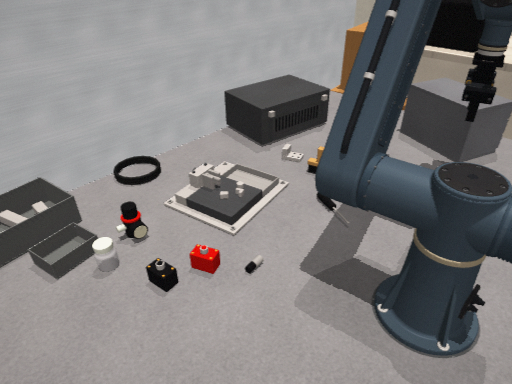

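The top view shows the fixture around (250,157), with three offcuts at (232,167), (246,174) and (254,166). The brush is at (351,200), the black housing at (132,204), its red look-alike at (166,216), and the tray on the right side of the bed. The side view agrees.

```bash
cat >> h.py <<'E'
def big(m):
    cs,_=cv2.findContours(m.astype(np.uint8),cv2.RETR_EXTERNAL,cv2.CHAIN_APPROX_NONE)
    return sorted(cs,key=cv2.contourArea,reverse=True)
def rect(c,cnt,z):
    P=onplane(c,cnt.reshape(-1,2),z)[:,:2]
    r=cv2.minAreaRect((P*1000).astype(np.float32)); return np.round(r[0],1),np.round(r[1],1),round(r[2],1)
E
python3 - <<'E'
from h import *
a=cap('top'); W=cloud(a); hsv=cv2.cvtColor(a['color'],cv2.COLOR_BGR2HSV)
print('noise', np.nanstd(W[260:280,60:100,2]),np.nanmean(W[260:280,60:100,2]))
# fixture plate: bright + height
roi=np.zeros((384,512),bool); roi[100:215,185:315]=1
pl=roi&((hsv[...,2]>135)|(W[...,2]>.006)); c=big(pl)[0]; print('plate',rect(a,c,.01),cv2.contourArea(c))
m=(hsv[...,0]>8)&(hsv[...,0]<25)&(hsv[...,1]>130)&(hsv[...,2]>80); m[:,:330]=0;m[:,380:]=0
c=big(m)[0]; print('brush',rect(a,c,.046)); 
q=np.zeros((384,512),np.uint8);cv2.drawContours(q,[c],-1,1,-1)
print('brush z',np.sort(W[...,2][q>0])[::8].round(3))
top=m&(W[...,2]>.075); 
if top.any(): print('grip',rect(a,big(top)[0],.098))
r=np.zeros((384,512),bool); r[185:225,115:150]=1
hm=r&(W[...,2]>.03); c=big(hm)[0]; print('housing',rect(a,c,.048),'z',np.nanpercentile(W[...,2][hm],[10,50,90,98]))
print('bed z',np.nanmedian(W[180:190,225:255,2]), 'tray',np.nanmedian(W[150:180,275:285,2]))
for s in[(232,167),(246,174),(254,166)]: print(s,onplane(a,s,.056))
im=cv2.resize(a['color'][95:220,180:320],None,fx=5,fy=5,interpolation=cv2.INTER_CUBIC); cv2.imwrite('pics/crop1.png',im[:600,:700])
E
```

```text
noise 0.003258892583034622 0.000553646256307228
plate (array([643.8, -11.8]), array([273. , 319.2]), 11.5) 7971.5
brush (array([ 463.1, -339.7]), array([3., 0.]), 178.8)
brush z [0.044]
grip (array([ 489.6, -326.6]), array([0., 0.]), 0.0)
housing (array([480.6, 344. ]), array([65.7, 43.6]), 7.9) z [0.04120763 0.0483003  0.05977256 0.06690334]
bed z 0.03995278149646052 tray 0.013331519049626171
(232, 167) [[0.5985581  0.04342605 0.056     ]]
(246, 174) [[5.77417184e-01 3.45599589e-04 5.60000000e-02]]
(254, 166) [[ 0.60275597 -0.02355023  0.056     ]]
```

View pics/crop1.png

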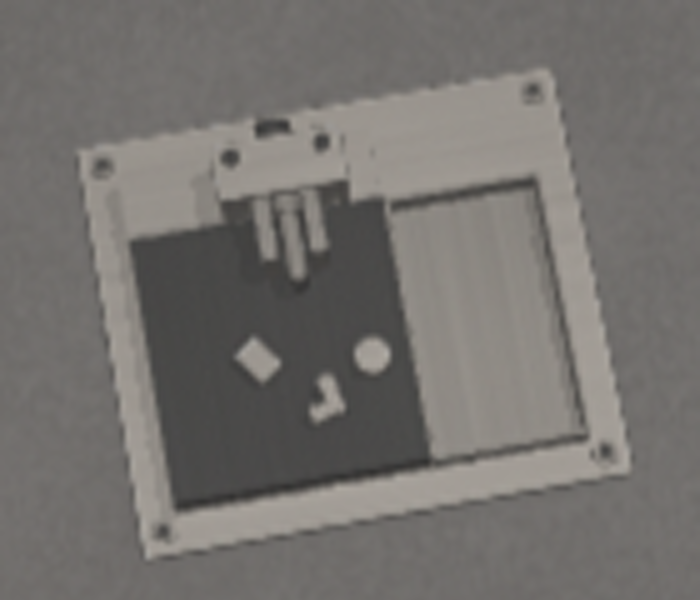

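Crop 1 (5x, from pixel (180,95)) shows the plate corners at (80,150), (550,70), (630,470) and (148,557). The block is at (258,360), the angle at (328,400) and the slug at (372,355), and the nose tip is near (298,280).

```bash
cat >> h.py <<'E'
def fit2(F,P):
    F=np.array(F,float);P=np.array(P,float); a=F-F.mean(0);b=P-P.mean(0)
    th=np.arctan2((a[:,0]*b[:,1]-a[:,1]*b[:,0]).sum(),(a*b).sum())
    R=np.array([[np.cos(th),-np.sin(th)],[np.sin(th),np.cos(th)]]); t=P.mean(0)-R@F.mean(0)
    return th,R,t,P-(F@R.T+t)
E
python3 - <<'E'
from h import *
a=cap('top'); W=cloud(a); hsv=cv2.cvtColor(a['color'],cv2.COLOR_BGR2HSV)
k=lambda q:np.array(q,float)/5+[180,95]-.4
P=onplane(a,k([(80,150),(550,70),(630,470),(148,557)]),.01)[:,:2]*1000
F=[(160,125),(160,-185),(-110,-185),(-110,125)]
th,R,t,res=fit2(F,P); print('plate',np.degrees(th),t,res.round(1))
Pb=onplane(a,k([(178,510),(430,462),(132,240)]),.04)[:,:2]*1000
th2,R2,t2,res=fit2([(-85,100),(-85,-60),(85,100)],Pb); print('bed',np.degrees(th2),t2,res.round(1))
for n,q in dict(block=(258,360),angle=(326,400),slug=(372,355)).items(): print(n,((onplane(a,k([q]),.056)[0,:2]*1000-t)@R).round(1))
r=np.zeros((384,512),bool); r[178:222,338:366]=1
bm=r&(W[...,2]>.03); print('brush',rect(a,big(bm)[0],.046)); g=r&(W[...,2]>.08); print('grip',rect(a,big(g)[0],.098),np.nanpercentile(W[...,2][g],[50,95]))
print('brush pts',np.nanmean(W[g],0),'hsv',hsv[200,351])
r=np.zeros((384,512),bool); r[185:225,115:150]=1
dk=r&(hsv[...,2]<60); c=big(dk)[0]; print('dark',rect(a,c,.048),c.reshape(-1,2).min(0),c.reshape(-1,2).max(0))
# side view of the housing top & brush grip top
b=cap('side'); Wb=cloud(b)
for nm,(x,y) in dict(housing=(.48,.344),brush=(.486,-.329)).items():
    s=(np.hypot(Wb[...,0]-x,Wb[...,1]-y)<.06)&(Wb[...,2]>.03); print(nm,s.sum(),np.nanpercentile(Wb[...,2][s],[50,90,98]) if s.any() else '')
for n,(v0,v1,u0,u1) in dict(h=(185,225,110,155),b=(175,225,330,372)).items():
    cv2.imwrite(f'pics/z_{n}.png',cv2.resize(a['color'][v0:v1,u0:u1],None,fx=9,fy=9,interpolation=cv2.INTER_CUBIC))
i1=cv2.imread('pics/z_h.png');i2=cv2.imread('pics/z_b.png');o=np.zeros((450,783,3),np.uint8);o[:360,:405]=i1;o[:450,405:783]=i2;cv2.imwrite('pics/crop2.png',o)
E
```

```text
plate 11.146569787186829 [614.53295392  14.4538762 ] [[-0.9 -2.5]
 [-2.5  1.8]
 [ 1.6  3. ]
 [ 1.8 -2.3]]
bed 10.968667687942652 [613.04319796  12.9919186 ] [[-1.6 -1.8]
 [ 0.2  2.1]
 [ 1.4 -0.3]]
block [-8.4 33.7]
angle [-40.3  -2.8]
slug [-17.7 -35.2]
brush (array([ 505.1, -323.1]), array([104.1,  40.9]), 15.9)
grip (array([ 503. , -317.1]), array([40.8, 27.2]), 17.2) [0.09654608 0.10316133]
brush pts [ 0.50340612 -0.31735531  0.09618565] hsv [ 17 115  80]
dark (array([479.3, 341. ]), array([67.9, 47.7]), 7.6) [125 194] [141 216]
housing 468 [0.04653981 0.05726507 0.06203269]
brush 102 [0.06836296 0.09606494 0.09783051]
```

View pics/crop2.png

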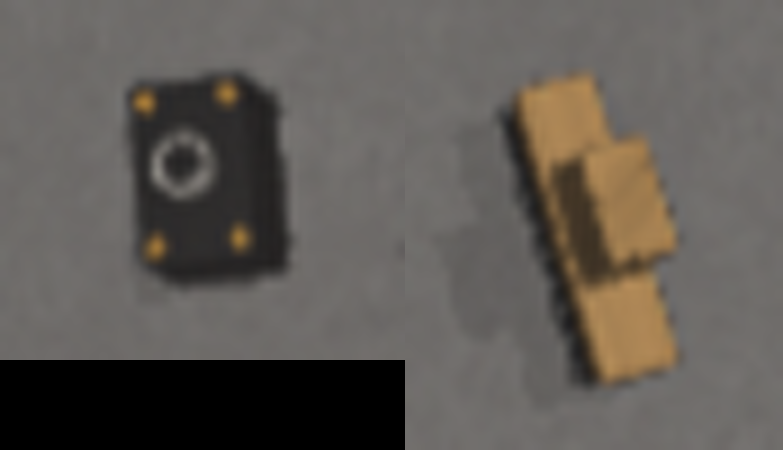

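Crop 2 shows the housing with its socket ring at (183,163), long side roughly along world x. On the brush, the grip is at (630,200) on the right-hand half, with the head along the same slant. I'll drive over the brush and refine its pose with the wrist camera.

```bash
cat >> h.py <<'E'
from scipy.spatial.transform import Rotation as Ro
FX=np.array([.6138,.0137]); FY=11.05
def fix(x,y,yaw=None):
    th=np.radians(FY if yaw is None else yaw); return FX+np.array([[np.cos(th),-np.sin(th)],[np.sin(th),np.cos(th)]])@np.array([x,y])/1000
def plan(p,yaw=None,s=None):
    "shift and turn (normalised, tool axes) from the measured pose to TCP p (m), tool-x yaw (deg)"
    s=s or read_state(); R=np.array(s['tcp_rot']); d=R.T@(np.array(p)-s['position'])/.12
    w=np.zeros(3)
    if yaw is not None:
        c,sn=np.cos(np.radians(yaw)),np.sin(np.radians(yaw)); T=np.array([[c,sn,0],[sn,-c,0],[0,0,-1]])
        w=Ro.from_matrix(R.T@T).as_rotvec()/1.5
    print('shift',d.round(3),'turn',w.round(3),'parts',np.ceil(abs(d).max()),'yaw now',np.degrees(np.arctan2(R[1,0],R[0,0])).round(2))
E
python3 - <<'E'
from h import *
plan([.503,-.317,.20],16.5)
print(fix(-60,-235),fix(-30,75))
a=cap('top');W=cloud(a)
r=np.zeros((384,512),bool);r[138:172,335:375]=1
print('carrier',rect(a,big(r&(W[...,2]>.008))[0],.014))
E
```

```text
shift [ 3.250e+00 -1.466e+00 -1.000e-03] turn [-0.001 -0.     0.003] parts 4.0 yaw now 16.78
[ 0.59995379 -0.2284431 ] [0.56998127 0.08155956]
carrier (array([ 654.6, -339.7]), array([76.8, 58.4]), 22.4)
```

>>> drive_tool --pt "87 0.3 -0.14 0 0 0 0" --pt "87 0.6 -0.27 0 0 0 0" --pt "87 0.82 -0.366 0 0 0 0" --pt "87 0.82 -0.366 0 0 0 0"

```text
time_s: 0.7
position: [0.2644, -0.5247, 0.1999]
tcp_rot: [[0.956, 0.292, 0.001], [0.292, -0.956, 0.003], [0.001, -0.002, -1.0]]
force: [0.2, -0.5, 0.0]
opening: 0.999
grasp_force: 0.0
```

>>> drive_tool --pt "87 0.3 -0.14 0 0 0 0" --pt "87 0.6 -0.27 0 0 0 0" --pt "87 0.82 -0.366 0 0 0 0" --pt "87 0.82 -0.366 0 0 0 0"

```text
time_s: 1.1
position: [0.3453, -0.4554, 0.2001]
tcp_rot: [[0.956, 0.292, 0.0], [0.292, -0.956, 0.001], [0.001, -0.001, -1.0]]
force: [-0.9, -1.1, -0.3]
opening: 0.999
grasp_force: 0.0
```

>>> drive_tool --pt "87 0.3 -0.14 0 0 0 0" --pt "87 0.6 -0.27 0 0 0 0" --pt "87 0.82 -0.366 0 0 0 0" --pt "87 0.82 -0.366 0 0 0 0"

```text
time_s: 1.5
position: [0.4266, -0.3859, 0.2001]
tcp_rot: [[0.957, 0.292, 0.001], [0.292, -0.957, -0.0], [0.001, 0.0, -1.0]]
force: [0.2, -0.7, 0.3]
opening: 0.999
grasp_force: 0.0
```

>>> drive_tool --pt "87 0.3 -0.14 0 0 0 0" --pt "87 0.6 -0.27 0 0 0 0" --pt "87 0.8 -0.366 0 0 0 0" --pt "87 0.8 -0.366 0 0 0 0" --pt "87 0.8 -0.366 0 0 0 0"

```text
time_s: 2.0
position: [0.5037, -0.3186, 0.1999]
tcp_rot: [[0.957, 0.289, -0.001], [0.289, -0.957, -0.001], [-0.001, 0.001, -1.0]]
force: [-0.4, -0.3, -0.8]
opening: 0.998
grasp_force: 0.0
```

```bash
python3 - <<'E'
from h import *
s=read_state(); print(s['time_s'],s['position'])
plan([.503,-.317,.20],16.5)
c=cap('wrist','w1.png'); print('cam',-c['R'].T@c['t'],c['R'][2])
hsv=cv2.cvtColor(c['color'],cv2.COLOR_BGR2HSV); m=(hsv[...,0]>8)&(hsv[...,0]<25)&(hsv[...,1]>90)
k=big(m)[0]; print(cv2.contourArea(k),k.reshape(-1,2).min(0),k.reshape(-1,2).max(0))
W=cloud(c); z=W[...,2]
for lo,hi,h in((.035,.055,.046),(.085,.11,.098)):
    q=m&(z>lo)&(z<hi); print(rect(c,big(q)[0],h),np.nanmedian(z[q]))
E
```

```text
2.0 [ 0.5036646  -0.31863231  0.19992596]
shift [-0.001 -0.015 -0.001] turn [0.001 0.001 0.003] parts 1.0 yaw now 16.79
cam [ 0.57161953 -0.29652887  0.38322085] [-0.24911993 -0.07633595 -0.96545952]
3543.0 [231 292] [511 309]
(array([ 540.1, -309.4]), array([37.3, 26.3]), 16.4) 0.044415041370753666
(array([ 509.6, -317.7]), array([39.9, 22.3]), 16.8) 0.09631233848888278
```

View pics/w1.png

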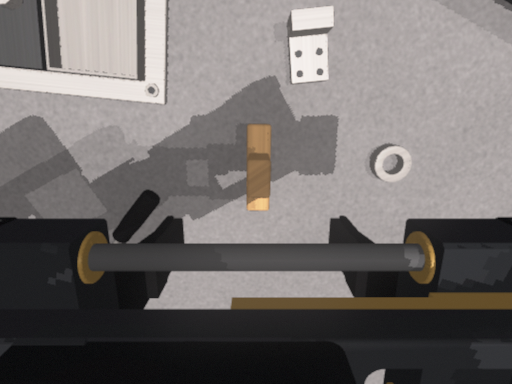

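The wrist view shows the brush centred between the fingers (grip at about (258,170)), with the carrier at (308,50), the collar at (390,163) and the driver at (136,215) all clear. I'll go down and grip.

>>> drive_tool --pt "87 0.037 0.008 0.2 0 0 0" --pt "87 0.037 0.008 0.4 0 0 0" --pt "87 0.037 0.008 0.6 0 0 0" --pt "87 0.037 0.008 0.6 0 0 0"

```text
time_s: 2.45
position: [0.5054, -0.3168, 0.1249]
tcp_rot: [[0.958, 0.286, -0.006], [0.286, -0.958, 0.005], [-0.004, -0.006, -1.0]]
force: [-1.3, 0.6, -0.1]
opening: 1.001
grasp_force: 0.0
```

>>> drive_tool --pt "87 0 0 0.2 0 0 0" --pt "87 0 0 0.4 0 0 0" --pt "87 0 0 0.59 0 0 0" --pt "87 0 0 0.59 0 0 0" --pt "10 0 0 0.59 0 0 0" --pt "10 0 0 0.59 0 0 0" --pt "10 0 0 0.59 0 0 0" --pt "10 0 0 0.59 0 0 0"

```text
time_s: 3.25
position: [0.5093, -0.3174, 0.0585]
tcp_rot: [[0.957, 0.289, 0.002], [0.289, -0.957, -0.001], [0.001, 0.002, -1.0]]
force: [0.5, -0.0, -0.0]
opening: 0.72
grasp_force: 0.0
```

>>> drive_tool --pt "10 0 0 0 0 0 0" --pt "10 0 0 0 0 0 0" --pt "10 0 0 0 0 0 0"

```text
time_s: 3.55
position: [0.5088, -0.3168, 0.0573]
tcp_rot: [[0.957, 0.289, 0.0], [0.289, -0.957, -0.0], [0.0, 0.0, -1.0]]
force: [1.1, 0.0, 0.2]
opening: 0.445
grasp_force: 0.0
```

>>> drive_tool --pt "10 0 0 0 0 0 0" --pt "10 0 0 0 0 0 0" --pt "10 0 0 0 0 0 0" --pt "10 0 0 0 0 0 0" --pt "10 0 0 0 0 0 0"

```text
time_s: 4.05
position: [0.5088, -0.3169, 0.0572]
tcp_rot: [[0.957, 0.289, -0.0], [0.289, -0.957, 0.0], [0.0, -0.0, -1.0]]
force: [-0.6, 0.6, -0.3]
opening: 0.273
grasp_force: 29.8
```

>>> drive_tool --pt "10 0 0 -0.2 0 0 0" --pt "10 0 0 -0.4 0 0 0" --pt "10 0 0 -0.6 0 0 0" --pt "10 0 0 -0.8 0 0 0" --pt "10 0 0 -0.9 0 0 0" --pt "10 0 0 -0.9 0 0 0"

```text
time_s: 4.65
position: [0.5096, -0.3176, 0.1668]
tcp_rot: [[0.957, 0.289, 0.003], [0.289, -0.957, -0.002], [0.002, 0.003, -1.0]]
force: [0.2, 0.7, -1.1]
opening: 0.274
grasp_force: 29.8
```

```bash
python3 - <<'E'
from h import *
s=read_state(); print(s['time_s'],s['position'],s['force'],s['opening'],s['grasp_force'])
p=fix(-30,78); plan([*p,s['position'][2]],FY); plan([*p,.0973])
E
```

```text
4.65 [ 0.50962461 -0.31761093  0.16682521] [ 0.16106969  0.66622944 -1.12676429] 0.2744693798224952 29.79206085205078
shift [ 1.444 -3.064 -0.007] turn [ 0.002 -0.001  0.067] parts 4.0 yaw now 16.78
shift [ 1.443 -3.066  0.573] turn [0. 0. 0.] parts 4.0 yaw now 16.78
```

>>> drive_tool --pt "10 0.1 -0.2 0 0 0 0" --pt "10 0.2 -0.42 0 0 0 0" --pt "10 0.3 -0.63 0 0 0 0" --pt "10 0.361 -0.766 0 0 0 0"

```text
time_s: 5.05
position: [0.5226, -0.2138, 0.1636]
tcp_rot: [[0.957, 0.289, -0.003], [0.289, -0.957, 0.003], [-0.002, -0.003, -1.0]]
force: [-0.3, -0.4, -0.9]
opening: 0.27
grasp_force: 29.8
```

>>> drive_tool --pt "10 0.1 -0.2 0 0 0 0" --pt "10 0.2 -0.42 0 0 0 0" --pt "10 0.3 -0.63 0 0 0 0" --pt "10 0.361 -0.766 0 0 0 0"

```text
time_s: 5.45
position: [0.538, -0.1138, 0.1641]
tcp_rot: [[0.957, 0.29, -0.002], [0.29, -0.957, 0.001], [-0.002, -0.002, -1.0]]
force: [0.3, -1.0, -1.8]
opening: 0.269
grasp_force: 29.8
```

>>> drive_tool --pt "10 0.1 -0.2 0 0 0 0" --pt "10 0.2 -0.42 0 0 0 0" --pt "10 0.3 -0.63 0 0 0 0" --pt "10 0.361 -0.766 0 0 0 0"

```text
time_s: 5.85
position: [0.5531, -0.0135, 0.1642]
tcp_rot: [[0.957, 0.29, -0.002], [0.29, -0.957, 0.001], [-0.002, -0.001, -1.0]]
force: [1.0, -0.0, -1.5]
opening: 0.273
grasp_force: 29.8
```

>>> drive_tool --pt "10 0.1 -0.2 0 0 0 0.02" --pt "10 0.2 -0.42 0 0 0 0.04" --pt "10 0.3 -0.63 0 0 0 0.067" --pt "10 0.361 -0.766 0 0 0 0.067" --pt "10 0.361 -0.766 0 0 0 0.067" --pt "10 0.361 -0.766 0 0 0 0.067"

```text
time_s: 6.45
position: [0.5681, 0.085, 0.1644]
tcp_rot: [[0.981, 0.192, -0.002], [0.192, -0.981, -0.001], [-0.002, 0.0, -1.0]]
force: [0.1, -0.3, -1.3]
opening: 0.277
grasp_force: 29.8
```

```bash
python3 - <<'E'
from h import *
s=read_state(); print(s['time_s'],s['position'],s['force'],s['opening'],s['grasp_force'])
p=fix(-30,78); plan([*p,.0978],FY)
c=cap('wrist','w2.png')
b=cap('side'); cv2.imwrite('pics/s2.png',cv2.resize(b['color'][110:260,140:340],None,fx=4,fy=4,interpolation=cv2.INTER_CUBIC))
E
```

```text
6.45 [0.56805487 0.08503544 0.16438612] [ 0.14842801 -0.26857462 -1.32362776] 0.27687155284902726 29.792124330997467
shift [0.011 0.006 0.555] turn [0.    0.001 0.   ] parts 1.0 yaw now 11.09
```

View pics/w2.png

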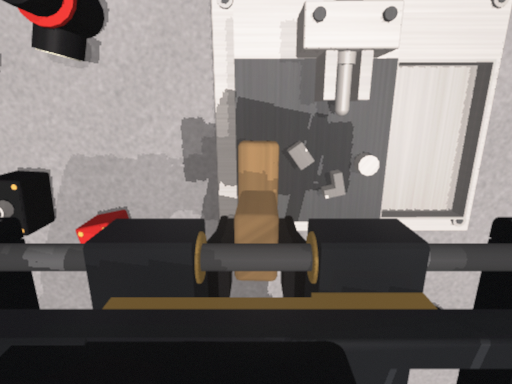

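The wrist view shows the brush at (258,200) left of all three offcuts (block (301,155), angle (335,185), slug (368,165)), with the lugs and nose at the top around (345,85). The head's far end is level with the region x up to 20. Before sweeping I'll refine the fixture pose from this view.

```bash
cat > fx.py <<'E'
from h import *
def line(c,rows,lo,hi,z,sign):
    g=cv2.GaussianBlur(cv2.cvtColor(c['color'],cv2.COLOR_BGR2GRAY),(3,3),0).astype(float); out=[]
    for r in rows:
        d=sign*np.gradient(g[r,lo:hi]); i=int(np.argmax(d))
        if d[i]<12 or i in(0,len(d)-1): continue
        o=.5*(d[i-1]-d[i+1])/(d[i-1]-2*d[i]+d[i+1]); out.append((lo+i+o,r))
    P=onplane(c,out,z)[:,:2]*1000
    vx,vy,x,y=cv2.fitLine(P.astype(np.float32),cv2.DIST_HUBER,0,.1,.01).ravel()
    if vx<0: vx,vy=-vx,-vy
    d=np.array([vx,vy]); n=np.array([-vy,vx]); e=(P-[x,y])@n
    return dict(n=len(P),yaw=round(float(np.degrees(np.arctan2(vy,vx))),2),pt=np.round([x,y],1),rms=round(float(e.std()),2))
def fy(pt,yaw=FY):  # fixture y (mm) of a world point
    th=np.radians(yaw); return (np.array([-np.sin(th),np.cos(th)])@(np.array(pt)-FX*1000)).round(1)
E
python3 - <<'E'
from fx import *
c=cap('wrist')
g=cv2.cvtColor(c['color'],cv2.COLOR_BGR2GRAY); print(g[80,310:385]); print(g[80:120,330][::2],g[80:120,366][::2])
for nm,a in dict(bedR=(range(80,200),380,405,.04,1),bedL=(range(65,95),225,245,.04,-1),lugL=(range(60,95),317,332,.082,1),lugR=(range(60,95),365,380,.082,-1),plateR=(range(60,210,3),465,500,.01,-1)).items():
    try: q=line(c,*a); print(nm,q,fy(q['pt']))
    except Exception as e: print(nm,e)
E
```

```text
[107 108 108 106  99  92  93  93  93  93  92  92 113 200 234 234 234 234
 234 234 234 234 233 234 199 126 129 150 167 180 191 202 223 235 236 228
 216 207 196 168 120  94  93  93  93  95  94 114 196 231 231 231 231 231
 231 231 231 231 230 199 133 118 118 116 117 119 119 119 117 116 119 121
 119 116 116]
[234 234 234 236 237 237 240 240 240 238 126  69  77  81  81  81  89 117
 118 118] [231 230 230 233 233 233 236 237 236 234 129 119 116 117 117 117 116 117
 117 116]
bedR {'n': 116, 'yaw': 11.36, 'pt': array([633.6, -41.2], dtype=float32), 'rms': 0.1} -57.7
bedL {'n': 27, 'yaw': 11.02, 'pt': array([665. , 127.3], dtype=float32), 'rms': 0.08} 101.7
lugL {'n': 35, 'yaw': 11.11, 'pt': array([675.5,  48.5], dtype=float32), 'rms': 0.05} 22.3
lugR {'n': 35, 'yaw': 11.17, 'pt': array([685.4,   9.5], dtype=float32), 'rms': 0.06} -17.8
plateR {'n': 45, 'yaw': 23.1, 'pt': array([ 658.5, -150.3], dtype=float32), 'rms': 5.4} -169.5
```

```bash
python3 - <<'E'
from fx import *
c=cap('wrist'); th=np.radians(11.15); R=np.array([[np.cos(th),-np.sin(th)],[np.sin(th),np.cos(th)]])
P=onplane(c,[(330,99.9),(366,99.9)],.082)[:,:2]; f=((P-FX)@R*1000); print(f)
off=np.array([f[:,0].mean()-45,2.1])/1000; print('new FX',FX+R@off)
E
```

```text
[[ 48.6579385   14.55891978]
 [ 48.59109427 -16.77614566]]
new FX [0.61695001 0.01646126]
```

```bash
sed -i 's/^FX=.*/FX=np.array([.6154,.0161]); FY=11.15/' h.py; python3 - <<'E'
from h import *
p=fix(-30,78); plan([*p,.0985],FY)
E
```

```text
shift [ 0.025 -0.019  0.554] turn [ 0.     0.    -0.002] parts 1.0 yaw now 10.94
```

>>> drive_tool --pt "10 -0.025 -0.02 0.15 0 0 0" --pt "10 -0.025 -0.02 0.3 0 0 0" --pt "10 -0.025 -0.02 0.42 0 0 0" --pt "10 -0.025 -0.02 0.5 0 0 0" --pt "10 -0.025 -0.02 0.55 0 0 0" --pt "10 -0.025 -0.02 0.55 0 0 0" --pt "10 -0.025 -0.02 0.55 0 0 0"

```text
time_s: 7.35
position: [0.5657, 0.0867, 0.0996]
tcp_rot: [[0.982, 0.191, 0.001], [0.191, -0.982, -0.0], [0.001, 0.0, -1.0]]
force: [-0.1, -0.4, -0.8]
opening: 0.274
grasp_force: 29.8
```

```bash
python3 - <<'E'
from h import *
s=read_state(); print(s['position'],s['force'])
plan([*fix(-36,78),.0983],FY); plan([*fix(-36,-88),.0983],FY)
c=cap('wrist','w3.png')
E
```

```text
[0.5656615  0.08674418 0.09964858] [-0.14079545 -0.43288373 -0.84194241]
shift [-0.007  0.008  0.011] turn [ 0.    -0.001 -0.002] parts 1.0 yaw now 11.0
shift [-0.004  1.391  0.012] turn [ 0.    -0.001 -0.002] parts 2.0 yaw now 11.0
```

View pics/w3.png

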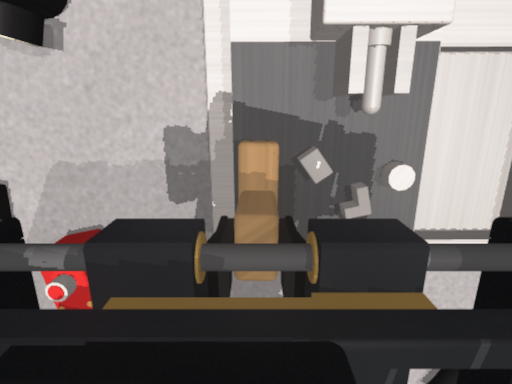

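The brush stands on the bed clear of the offcuts: head end at (258,143), block's farthest corner at (314,147), nose tip at (371,110). A numeric check of the head's reach, then sweep.

```bash
python3 - <<'E'
from h import *
c=cap('wrist'); th=np.radians(FY); R=np.array([[np.cos(th),-np.sin(th)],[np.sin(th),np.cos(th)]])
for n,uv,z in(('head end',(258,143),.088),('block far',(314,147),.056),('nose',(371,111),.07)): print(n,((onplane(c,[uv],z)[0,:2]-FX)@R*1000).round(1))
E
```

```text
head end [15.2 78.9]
block far [ 8.7 35.3]
nose [35.6 -0.8]
```

>>> drive_tool --pt "10 0.03 0.06 0.008 0 0 -0.002" --pt "10 0.03 0.15 0.008 0 0 -0.002" --pt "10 0.03 0.24 0.008 0 0 -0.002" --pt "10 0.03 0.33 0.008 0 0 -0.002" --pt "10 0.03 0.42 0.008 0 0 -0.002" --pt "10 0.03 0.51 0.008 0 0 -0.002" --pt "10 0.03 0.6 0.008 0 0 -0.002" --pt "10 0.03 0.68 0.008 0 0 -0.002"

```text
time_s: 8.25
position: [0.5844, 0.0065, 0.0982]
tcp_rot: [[0.981, 0.194, -0.0], [0.194, -0.981, 0.0], [-0.0, -0.0, -1.0]]
force: [-0.1, 0.8, -1.6]
opening: 0.272
grasp_force: 29.8
```

```bash
python3 - <<'E'
from h import *
s=read_state(); print(s['position'],s['force'])
plan([*fix(-32,-90),.0983],FY)
c=cap('wrist','w4.png')
E
```

```text
[0.58440618 0.00651688 0.09824502] [-0.09506591  0.78586304 -1.5808084 ]
shift [ 0.002  0.722 -0.001] turn [-0.  0.  0.] parts 1.0 yaw now 11.17
```

View pics/w4.png

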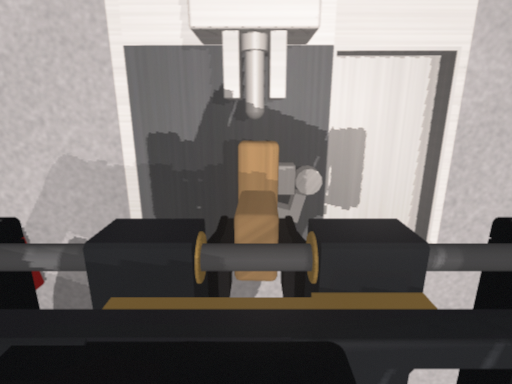

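All three offcuts are gathered at (285-310,180-205), against the brush face. Continuing the sweep over the edge.

>>> drive_tool --pt "10 0 0.09 0 0 0 0" --pt "10 0 0.18 0 0 0 0" --pt "10 0 0.27 0 0 0 0" --pt "10 0 0.36 0 0 0 0" --pt "10 0 0.45 0 0 0 0" --pt "10 0 0.54 0 0 0 0" --pt "10 0 0.63 0 0 0 0" --pt "10 0 0.72 0 0 0 0"

```text
time_s: 9.1
position: [0.6012, -0.078, 0.0984]
tcp_rot: [[0.981, 0.194, 0.0], [0.194, -0.981, 0.0], [0.0, -0.0, -1.0]]
force: [-0.3, 1.8, -0.5]
opening: 0.274
grasp_force: 29.8
```

```bash
python3 - <<'E'
from h import *
s=read_state(); print(s['position'],s['force'])
plan([*fix(-70,-238),.0573],FY)
c=cap('wrist','w5.png')
E
```

```text
[ 0.60124027 -0.07799187  0.09836985] [-0.27421109  1.78703368 -0.50659296]
shift [-0.317  1.237  0.342] turn [-0. -0.  0.] parts 2.0 yaw now 11.19
```

View pics/w5.png

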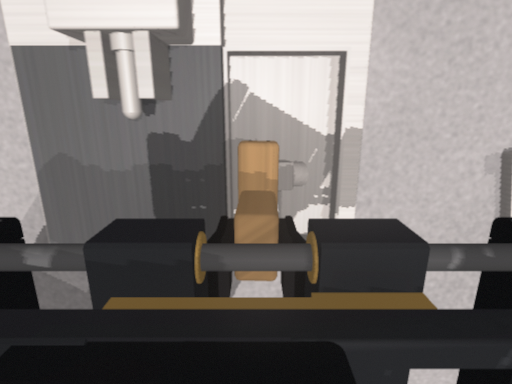

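The bed is bare in view, and the offcuts lie in the tray ahead of the brush at (290,175). I'll lift clear and check the tray.

>>> drive_tool --pt "10 0 0 -0.15 0 0 0" --pt "10 0 0 -0.35 0 0 0" --pt "10 0 0 -0.5 0 0 0" --pt "10 0 0 -0.5 0 0 0"

```text
time_s: 9.55
position: [0.6033, -0.0782, 0.161]
tcp_rot: [[0.981, 0.194, 0.006], [0.194, -0.981, -0.002], [0.006, 0.004, -1.0]]
force: [1.5, -0.3, -1.4]
opening: 0.274
grasp_force: 29.8
```

>>> drive_tool --pt "10 -0.08 0.2 0 0 0 0" --pt "10 -0.12 0.4 0 0 0 0" --pt "10 -0.16 0.62 0 0 0 0" --pt "10 -0.16 0.62 0 0 0 0"

```text
time_s: 9.95
position: [0.5966, -0.1575, 0.1571]
tcp_rot: [[0.982, 0.191, -0.0], [0.191, -0.982, -0.002], [-0.0, 0.002, -1.0]]
force: [-0.2, 0.4, -1.5]
opening: 0.273
grasp_force: 29.8
```

>>> drive_tool --pt "10 -0.08 0.2 0 0 0 0" --pt "10 -0.12 0.4 0 0 0 0" --pt "10 -0.16 0.62 0 0 0 0" --pt "10 -0.16 0.62 0 0 0 0" --pt "10 -0.16 0.62 0 0 0 0"

```text
time_s: 10.45
position: [0.5915, -0.2302, 0.1571]
tcp_rot: [[0.981, 0.193, -0.002], [0.193, -0.981, 0.002], [-0.001, -0.002, -1.0]]
force: [-0.0, 0.1, -1.1]
opening: 0.269
grasp_force: 29.8
```

```bash
python3 - <<'E'
from h import *
s=read_state(); print(s['time_s'],s['position'],s['force'])
plan([*fix(-70,-238),.0573],FY)
c=cap('wrist'); t=cap('top'); b=cap('side')
o=np.zeros((600,800,3),np.uint8)
o[:300,:400]=cv2.resize(c['color'],(400,300)); o[:300,400:]=cv2.resize(t['color'][100:220,190:350],(400,300)); o[300:,:400]=cv2.resize(b['color'][120:270,140:340],(400,300))
cv2.imwrite('pics/m6.png',o)
E
```

```text
10.45 [ 0.59152114 -0.23018004  0.15712162] [-0.00383262  0.07542422 -1.1451724 ]
shift [0.01  0.01  0.832] turn [-0.001  0.001 -0.   ] parts 1.0 yaw now 11.13
```

View pics/m6.png

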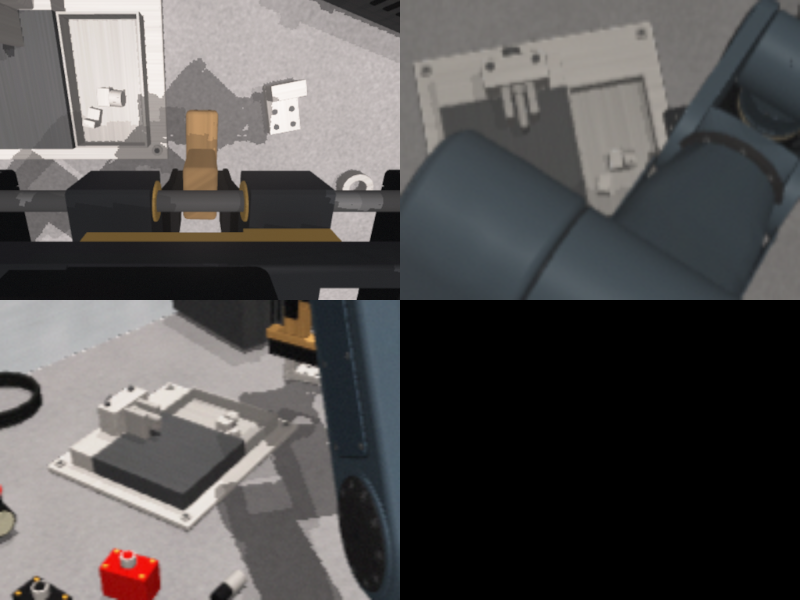

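Mosaic: all three offcuts are in the tray (wrist panel (112,97) and (93,117)) and the bed is empty. The spot under the brush is free, with the carrier at (285,105) and the collar at (358,183). Setting the brush down.

>>> drive_tool --pt "10 0.01 0.01 0.2 0 0 0" --pt "10 0.01 0.01 0.4 0 0 0" --pt "10 0.01 0.01 0.6 0 0 0" --pt "10 0.01 0.01 0.75 0 0 0" --pt "10 0.01 0.01 0.81 0 0 0" --pt "10 0.01 0.01 0.825 0 0 0" --pt "10 0.01 0.01 0.83 0 0 0" --pt "10 0.01 0.01 0.83 0 0 0"

```text
time_s: 11.4
position: [0.5946, -0.2318, 0.0598]
tcp_rot: [[0.981, 0.194, 0.002], [0.194, -0.981, -0.001], [0.002, 0.001, -1.0]]
force: [-0.6, -0.3, -0.8]
opening: 0.272
grasp_force: 29.8
```

>>> drive_tool --pt "10 0 0 0.002 0 0 0" --pt "10 0 0 0.003 0 0 0" --pt "10 0 0 0.003 0 0 0"

```text
time_s: 11.7
position: [0.5939, -0.2318, 0.0588]
tcp_rot: [[0.981, 0.194, 0.001], [0.194, -0.981, -0.0], [0.001, 0.001, -1.0]]
force: [-0.6, 0.0, -1.3]
opening: 0.274
grasp_force: 29.8
```

Still about 1.5 mm up; creeping down to contact, then releasing.

>>> drive_tool --pt "10 0 0 0.006 0 0 0" --pt "10 0 0 0.012 0 0 0" --pt "10 0 0 0.012 0 0 0" --pt "10 0 0 0.012 0 0 0"

```text
time_s: 12.1
position: [0.5937, -0.2317, 0.0571]
tcp_rot: [[0.981, 0.194, 0.0], [0.194, -0.981, -0.0], [0.0, 0.0, -1.0]]
force: [-1.1, 0.2, 0.9]
opening: 0.277
grasp_force: 29.8
```

>>> drive_tool --pt "10 0 0 0.002 0 0 0" --pt "10 0 0 0.002 0 0 0" --pt "55 0 0 0.002 0 0 0" --pt "55 0 0 0.002 0 0 0" --pt "55 0 0 0.002 0 0 0" --pt "55 0 0 0.002 0 0 0" --pt "55 0 0 0.002 0 0 0"

```text
time_s: 12.8
position: [0.5937, -0.2316, 0.0565]
tcp_rot: [[0.981, 0.194, -0.0], [0.194, -0.981, 0.0], [-0.0, -0.0, -1.0]]
force: [0.2, -0.3, -0.4]
opening: 0.603
grasp_force: 0.0
```

>>> drive_tool --pt "55 0 0 -0.15 0 0 0" --pt "55 0 0 -0.3 0 0 0" --pt "55 0 0 -0.6 0 0 0" --pt "55 0 0 -0.9 0 0 0" --pt "55 0 0 -1 0 0 0" --pt "55 0 0 -1 0 0 0"

```text
time_s: 13.4
position: [0.595, -0.2323, 0.1788]
tcp_rot: [[0.981, 0.194, 0.004], [0.194, -0.981, -0.003], [0.004, 0.003, -1.0]]
force: [0.7, 0.1, -0.3]
opening: 0.633
grasp_force: 0.0
```

```bash
python3 - <<'E'
from h import *
s=read_state(); print(s['time_s'],s['position'],s['force'],s['opening'])
plan([.480,.344,.20],7.7)
c=cap('wrist'); W=cloud(c); hsv=cv2.cvtColor(c['color'],cv2.COLOR_BGR2HSV); m=(hsv[...,0]>8)&(hsv[...,0]<25)&(hsv[...,1]>90)&(np.arange(384)[:,None]<215)
q=m&(W[...,2]>.085); print('grip',rect(c,big(q)[0],.098),np.nanmedian(W[...,2][q])); q=m&(W[...,2]<.06);print('back',rect(c,big(q)[0],.046),np.nanmedian(W[...,2][q]))
E
```

```text
13.4 [ 0.59496725 -0.23232293  0.17884235] [ 0.73966299  0.08654959 -0.30049021] 0.6332395642872626
shift [-0.007 -4.897 -0.193] turn [ 0.002 -0.003  0.041] parts 5.0 yaw now 11.19
grip (array([ 594.8, -231.8]), array([40.6, 21.9]), 11.2) 0.09634617671308472
back (array([ 624.9, -226.5]), array([37.7, 25.9]), 10.7) 0.04451460515139677
```

The brush stands upright. Now over to the housing.

>>> drive_tool --pt "65 0 -0.25 -0.08 0 0 0" --pt "65 0 -0.6 -0.16 0 0 0" --pt "65 0 -0.98 -0.19 0 0 0" --pt "65 0 -0.98 -0.19 0 0 0"

```text
time_s: 13.85
position: [0.5672, -0.1102, 0.1973]
tcp_rot: [[0.98, 0.199, -0.007], [0.199, -0.98, 0.005], [-0.006, -0.006, -1.0]]
force: [0.1, -0.1, 0.1]
opening: 0.743
grasp_force: 0.0
```

>>> drive_tool --pt "65 0 -0.3 0 0 0 0" --pt "65 0 -0.65 0 0 0 0" --pt "65 0 -0.98 0 0 0 0" --pt "65 0 -0.98 0 0 0 0"

```text
time_s: 14.25
position: [0.5447, 0.0032, 0.1971]
tcp_rot: [[0.98, 0.198, -0.007], [0.198, -0.98, 0.003], [-0.006, -0.004, -1.0]]
force: [0.2, 0.0, -0.6]
opening: 0.748
grasp_force: 0.0
```

>>> drive_tool --pt "65 0 -0.3 0 0 0 0" --pt "65 0 -0.65 0 0 0 0" --pt "65 0 -0.98 0 0 0 0" --pt "65 0 -0.98 0 0 0 0"

```text
time_s: 14.65
position: [0.5232, 0.1173, 0.1977]
tcp_rot: [[0.98, 0.198, -0.004], [0.198, -0.98, 0.001], [-0.004, -0.002, -1.0]]
force: [0.4, -0.9, -1.0]
opening: 0.745
grasp_force: 0.0
```

>>> drive_tool --pt "65 0 -0.3 0 0 0 0" --pt "65 0 -0.65 0 0 0 0" --pt "65 0 -0.98 0 0 0 0" --pt "65 0 -0.98 0 0 0 0"

```text
time_s: 15.05
position: [0.5016, 0.2321, 0.1981]
tcp_rot: [[0.98, 0.198, -0.002], [0.198, -0.98, 0.0], [-0.002, -0.001, -1.0]]
force: [1.0, -1.4, -0.5]
opening: 0.748
grasp_force: 0.0
```

>>> drive_tool --pt "65 0 -0.3 0 0 0 0.02" --pt "65 0 -0.65 0 0 0 0.041" --pt "65 0 -0.98 0 0 0 0.041" --pt "65 0 -0.98 0 0 0 0.041" --pt "65 0 -0.98 0 0 0 0.041"

```text
time_s: 15.55
position: [0.4801, 0.3439, 0.1982]
tcp_rot: [[0.991, 0.134, -0.001], [0.134, -0.991, -0.002], [-0.001, 0.002, -1.0]]
force: [-0.2, -0.4, -0.7]
opening: 0.749
grasp_force: 0.0
```

```bash
python3 - <<'E'
from h import *
s=read_state(); print(s['time_s'],s['position'])
plan([.480,.344,.20],7.7)
c=cap('wrist','w7.png'); W=cloud(c)
# housing top: points near z .048 around
q=(np.abs(W[...,2]-.048)<.005)&(np.hypot(W[...,0]-.48,W[...,1]-.344)<.06)&(np.arange(384)[:,None]<225)
if q.any(): print(rect(c,big(q)[0],.048),q.sum(),np.nanmedian(W[...,2][q]))
E
```

```text
15.55 [0.4800794  0.34393196 0.1982285 ]
shift [-0.001 -0.001 -0.015] turn [0.001 0.001 0.   ] parts 1.0 yaw now 7.7
(array([485.6, 348.8]), array([62.8, 38.5]), 8.5) 1552 0.04646455686866256
```

View pics/w7.png

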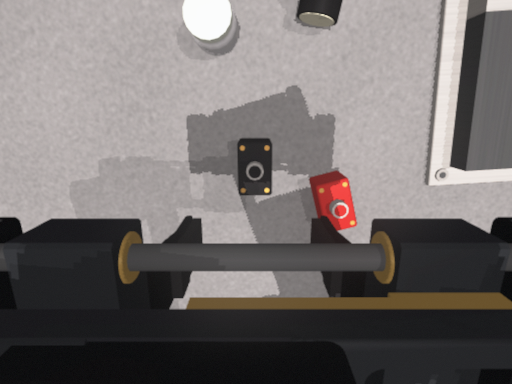

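The wrist view shows the black housing at (255,167), with its long side along tool x, and the red look-alike at (333,200), clear of a 56 mm opening.

```bash
python3 - <<'E'
from h import *
c=cap('wrist'); print('socket',onplane(c,[(255,171)],.062)); print('red',onplane(c,[(312,178)],.048),'screws yaw',[onplane(c,[a],.048)[0,:2].round(4) for a in((242,149),(268,148),(243,190),(268,190))])
plan([.485,.3485,.011],8.3)
E
```

```text
socket [[0.4854072  0.34625811 0.062     ]]
red [[0.48318718 0.27874134 0.048     ]] screws yaw [array([0.5059, 0.364 ]), array([0.511 , 0.3348]), array([0.458 , 0.3569]), array([0.4619, 0.3276])]
shift [ 0.047 -0.042  1.563] turn [ 0.001  0.001 -0.008] parts 2.0 yaw now 7.57
```

>>> drive_tool --pt "56 0.045 -0.03 0.2 0 0 -0.008" --pt "56 0.045 -0.03 0.4 0 0 -0.008" --pt "56 0.045 -0.03 0.6 0 0 -0.008" --pt "56 0.045 -0.03 0.78 0 0 -0.008" --pt "56 0.045 -0.03 0.78 0 0 -0.008"

```text
time_s: 16.15
position: [0.4829, 0.3463, 0.1028]
tcp_rot: [[0.99, 0.143, -0.007], [0.143, -0.99, -0.004], [-0.007, 0.003, -1.0]]
force: [-0.5, 0.9, -0.5]
opening: 0.645
grasp_force: 0.0
```

>>> drive_tool --pt "56 0 0 0.2 0 0 0" --pt "56 0 0 0.4 0 0 0" --pt "56 0 0 0.6 0 0 0" --pt "56 0 0 0.72 0 0 0" --pt "56 0 0 0.78 0 0 0" --pt "56 0 0 0.78 0 0 0" --pt "56 0 0 0.78 0 0 0"

```text
time_s: 16.85
position: [0.4853, 0.3497, 0.0132]
tcp_rot: [[0.989, 0.145, 0.002], [0.145, -0.989, 0.001], [0.002, -0.0, -1.0]]
force: [0.0, -0.2, 0.7]
opening: 0.643
grasp_force: 0.0
```

>>> drive_tool --pt "20 0 0 0 0 0 0" --pt "20 0 0 0 0 0 0" --pt "20 0 0 0 0 0 0" --pt "20 0 0 0 0 0 0" --pt "20 0 0 0 0 0 0"

```text
time_s: 17.35
position: [0.485, 0.3492, 0.0131]
tcp_rot: [[0.989, 0.146, 0.001], [0.146, -0.989, -0.0], [0.001, 0.0, -1.0]]
force: [0.2, -3.8, 5.4]
opening: 0.456
grasp_force: 30.0
```

>>> drive_tool --pt "20 0 0 0 0 0 0" --pt "20 0 0 0 0 0 0" --pt "20 0 0 -0.1 0 0 0" --pt "20 0 0 -0.3 0 0 0" --pt "20 0 0 -0.55 0 0 0" --pt "20 0 0 -0.8 0 0 0" --pt "20 0 0 -0.95 0 0 0" --pt "20 0 0 -0.95 0 0 0"

```text
time_s: 18.15
position: [0.486, 0.351, 0.1293]
tcp_rot: [[0.989, 0.145, 0.006], [0.145, -0.989, 0.004], [0.006, -0.003, -1.0]]
force: [1.3, 0.5, -3.1]
opening: 0.456
grasp_force: 30.0
```

```bash
python3 - <<'E'
from h import *
s=read_state(); print(s['time_s'],s['position'],s['force'],s['opening'],s['grasp_force'])
plan([*fix(-25,0),s['position'][2]],FY)
E
```

```text
18.15 [0.48603756 0.35101194 0.1292914 ] [ 1.29190138  0.53934998 -3.07999534] 0.455546520702924 29.998006224632263
shift [ 0.453  2.928 -0.005] turn [-0.002 -0.004 -0.032] parts 3.0 yaw now 8.36
```

>>> drive_tool --pt "20 0.03 0.15 0 0 0 0" --pt "20 0.08 0.42 0 0 0 0" --pt "20 0.12 0.7 0 0 0 0" --pt "20 0.15 0.976 0 0 0 0" --pt "20 0.15 0.976 0 0 0 0"

```text
time_s: 18.65
position: [0.5193, 0.2328, 0.1248]
tcp_rot: [[0.99, 0.141, -0.003], [0.141, -0.99, -0.002], [-0.003, 0.001, -1.0]]
force: [0.4, 0.6, -1.6]
opening: 0.461
grasp_force: 30.0
```

>>> drive_tool --pt "20 0.04 0.25 0 0 0 0" --pt "20 0.08 0.5 0 0 0 0" --pt "20 0.12 0.75 0 0 0 0" --pt "20 0.15 0.976 0 0 0 0" --pt "20 0.15 0.976 0 0 0 0"

```text
time_s: 19.15
position: [0.5547, 0.1208, 0.1252]
tcp_rot: [[0.99, 0.142, -0.001], [0.142, -0.99, -0.0], [-0.001, 0.0, -1.0]]
force: [-0.3, 1.0, -2.0]
opening: 0.457
grasp_force: 30.0
```

>>> drive_tool --pt "20 0.04 0.25 0 0 0 -0.01" --pt "20 0.08 0.5 0 0 0 -0.02" --pt "20 0.12 0.75 0 0 0 -0.032" --pt "20 0.15 0.93 0 0 0 -0.032" --pt "20 0.15 0.976 0 0 0 -0.032" --pt "20 0.15 0.976 0 0 0 -0.032" --pt "20 0.15 0.976 0 0 0 -0.032" --pt "20 0.15 0.976 0 0 0 -0.032"

```text
time_s: 19.95
position: [0.5881, 0.0114, 0.126]
tcp_rot: [[0.981, 0.194, -0.001], [0.194, -0.981, 0.001], [-0.001, -0.001, -1.0]]
force: [-0.6, -0.2, -1.6]
opening: 0.46
grasp_force: 30.0
```

```bash
python3 - <<'E'
from fx import *
s=read_state(); print(s['time_s'],s['position'],s['force'])
plan([*fix(-25,0),.0531],FY)
c=cap('wrist','w8.png')
E
```

```text
19.95 [0.58806965 0.01143548 0.12596038] [-0.61069997 -0.16732397 -1.59285452]
shift [0.023 0.007 0.607] turn [-0.001  0.001  0.001] parts 1.0 yaw now 11.19
```

View pics/w8.png

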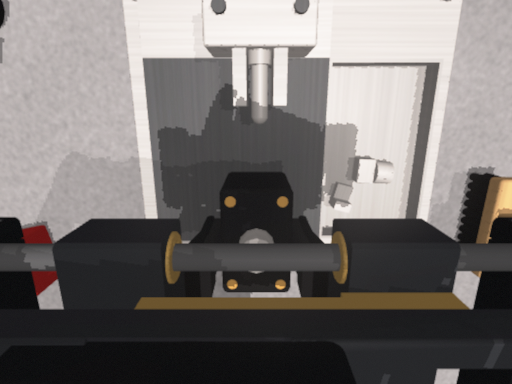

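The view shows the housing hanging on the plunger line (screws at (230,202), (283,202), (232,285), (281,285)), with lugs at about (240,75) and (280,75). That makes 12 pictures viewed, over the limit of 10, so from here I use numbers only.

```bash
cat > chk.py <<'E'
from fx import *
def run(zb,rows,L,Rr):
    c=cap('wrist'); hsv=cv2.cvtColor(c['color'],cv2.COLOR_BGR2HSV)
    q=[line(c,rows,*L,.082,1),line(c,rows,*Rr,.082,-1)]
    for k in q: print(k,fy(k['pt']))
    m=((hsv[...,0]>8)&(hsv[...,0]<28)&(hsv[...,1]>130)&(hsv[...,2]>90)).astype(np.uint8); m[:190]=0; m[295:]=0; m[:,:222]=0; m[:,290:]=0; m[215:275]=0
    n,_,st,ce=cv2.connectedComponentsWithStats(m); S=[tuple(ce[i]) for i in range(1,n) if st[i,4]>20]; print(np.round(S,1))
    P=onplane(c,S,zb+.048)[:,:2]*1000; print('screw fixture y',[float(fy(p)) for p in P],P.round(1).tolist())
E
python3 - <<'E'
from chk import *
c=cap('wrist'); g=cv2.cvtColor(c['color'],cv2.COLOR_BGR2GRAY); print(g[80,222:300])
run(.113,range(60,98),(226,238),(282,296))
E
```

```text
[106 105 105 105 106 106 107 108 107 107 198 238 238 238 238 238 238 239
 238 238 238 238 238 217 141  99 107 111 107 125 154 173 185 195 204 215
 229 238 236 227 216 205 195 184 167 129 104 113 102  92 114 207 239 239
 240 239 239 239 238 239 239 239 238 238 209 139 122 121 123 123 124 123
 122 123 123 121 121 122]
{'n': 38, 'yaw': 11.68, 'pt': array([676.3,  48.2], dtype=float32), 'rms': 0.06} 19.7
{'n': 38, 'yaw': 11.5, 'pt': array([684.1,   8.9], dtype=float32), 'rms': 0.05} -20.3
[[229.8 201.2]
 [282.  201.4]
 [231.9 284. ]
 [280.  284.2]]
screw fixture y [15.5, -12.3, 15.3, -12.4] [[609.5, 30.7], [614.8, 3.5], [560.5, 20.9], [565.8, -6.3]]
```

>>> drive_tool --pt "20 0.02 0.012 0.12 0 0 0" --pt "20 0.02 0.012 0.25 0 0 0" --pt "20 0.02 0.012 0.38 0 0 0" --pt "20 0.02 0.012 0.5 0 0 0" --pt "20 0.02 0.012 0.57 0 0 0" --pt "20 0.02 0.012 0.59 0 0 0" --pt "20 0.02 0.012 0.595 0 0 0" --pt "20 0.02 0.012 0.595 0 0 0"

```text
time_s: 20.9
position: [0.5921, 0.0087, 0.0553]
tcp_rot: [[0.981, 0.193, 0.001], [0.193, -0.981, -0.0], [0.001, 0.0, -1.0]]
force: [-0.8, -0.8, -1.8]
opening: 0.454
grasp_force: 30.0
```

```bash
python3 - <<'E'
from chk import *
s=read_state(); print(s['time_s'],s['position'],s['force'])
plan([*fix(-25,0),.0531],FY)
c=cap('wrist'); g=cv2.cvtColor(c['color'],cv2.COLOR_BGR2GRAY); print(g[80,200:310:2]); print(g[40:150:3,231],g[40:150:3,257])
print(g[60,200:310:2])
E
```

```text
20.9 [0.59209924 0.00868708 0.0552634 ] [-0.76315524 -0.76142976 -1.82373661]
shift [-0.006 -0.023  0.018] turn [ 0.    -0.001 -0.001] parts 1.0 yaw now 11.1
[113 105 105 104 105 104 108 149 238 238 238 238 239 239 239 239 240 208
  98  92  75 121 158 184 199 211 227 237 235 220 205 192 169 129 115 103
  96 222 241 241 241 241 240 241 241 240 240 140 124 124 124 123 123 122
 121]
[233 234 235 234 236 238 237 238 240 241 240 239 238 239 239 240 242 242
 242 244 246 245 216 159  71  70  70  70  68  69  68  72  78  77  76  75
  76] [231 231 231 158 227 226 227 227 227 228 228 228 228 228 228 229 228 229
 229 228 228 228 228 228 228 164 163 163 162 152 135 118  82  81  80  80
  79]
[109 105 105 104 105 105 106 204 236 236 236 237 237 237 237 237 237 168
  97  88  76 120 162 184 200 211 228 241 233 220 206 192 171 126 114 105
  97 207 239 239 239 239 239 238 239 239 238 178 122 123 122 123 122 122
 119]
```

```bash
python3 - <<'E'
from chk import *
run(.042,range(60,98),(207,222),(286,302))
E
```

```text
{'n': 36, 'yaw': 11.3, 'pt': array([670.6,  47. ], dtype=float32), 'rms': 0.03} 19.6
{'n': 38, 'yaw': 11.42, 'pt': array([680.4,   8.3], dtype=float32), 'rms': 0.03} -20.2
[[229.8 201.2]
 [282.1 201.5]
 [231.9 283.9]
 [280.1 284.2]]
screw fixture y [12.5, -15.3, 12.4, -15.4] [[613.1, 28.4], [618.3, 1.0], [564.1, 18.7], [569.3, -8.6]]
```

>>> drive_tool --pt "20 0 -0.01 0.008 0 0 -0.002" --pt "20 0 -0.01 0.014 0 0 -0.002" --pt "20 0 -0.01 0.018 0 0 -0.002" --pt "20 0 -0.01 0.018 0 0 -0.002" --pt "20 0 -0.01 0.018 0 0 -0.002"

```text
time_s: 21.5
position: [0.5914, 0.01, 0.0531]
tcp_rot: [[0.981, 0.196, 0.0], [0.196, -0.981, 0.0], [0.0, -0.0, -1.0]]
force: [-1.0, 0.0, 1.5]
opening: 0.457
grasp_force: 30.0
```

```bash
python3 - <<'E'
from chk import *
s=read_state(); print(s['time_s'],s['position'],s['force'])
plan([*fix(-25,0),.0531],FY)
run(.040,range(60,98),(207,222),(286,302))
E
```

```text
21.5 [0.59135283 0.01003508 0.0530531 ] [-0.96015209  0.03236897  1.52631075]
shift [-0.002 -0.011 -0.   ] turn [-0.    -0.     0.001] parts 1.0 yaw now 11.28
{'n': 38, 'yaw': 11.1, 'pt': array([674.3,  47.7], dtype=float32), 'rms': 0.07} 19.6
{'n': 38, 'yaw': 11.35, 'pt': array([681.1,   8.4], dtype=float32), 'rms': 0.03} -20.3
[[229.8 201.4]
 [282.1 201.5]
 [231.8 283.8]
 [280.  284.2]]
screw fixture y [14.0, -13.8, 13.8, -13.9] [[612.3, 29.7], [617.7, 2.5], [563.6, 19.9], [568.8, -7.3]]
```

>>> drive_tool --pt "20 0.03 0.003 0 0 0 0" --pt "20 0.06 0.003 0 0 0 0" --pt "20 0.09 0.003 0 0 0 0" --pt "20 0.12 0.003 0 0 0 0" --pt "20 0.15 0.003 0 0 0 0" --pt "20 0.17 0.003 0 0 0 0" --pt "20 0.18 0.003 0 0 0 0" --pt "20 0.18 0.003 0 0 0 0"

```text
time_s: 22.35
position: [0.6094, 0.0136, 0.0532]
tcp_rot: [[0.981, 0.196, -0.007], [0.196, -0.981, -0.0], [-0.007, -0.001, -1.0]]
force: [-7.7, -1.3, 7.9]
opening: 0.456
grasp_force: 30.0
```

>>> drive_tool --pt "20 0.01 0 0 0 0 0" --pt "20 0.02 0 0 0 0 0" --pt "20 0.03 0 0 0 0 0" --pt "20 0.04 0 0 0 0 0" --pt "20 0.05 0 0 0 0 0" --pt "20 0.06 0 0 0 0 0" --pt "20 0.07 0 0 0 0 0" --pt "20 0.07 0 0 0 0 0"

```text
time_s: 23.15
position: [0.6175, 0.0152, 0.0532]
tcp_rot: [[0.981, 0.196, -0.007], [0.196, -0.981, -0.0], [-0.007, -0.001, -1.0]]
force: [-7.2, -1.0, 7.8]
opening: 0.455
grasp_force: 30.0
```

```bash
python3 - <<'E'
from chk import *
s=read_state(); print(s['time_s'],s['position'],s['force'],s['moment'],s['grasp_force'])
plan([*fix(13,0),.0531],FY)
c=cap('wrist'); hsv=cv2.cvtColor(c['color'],cv2.COLOR_BGR2HSV)
E
```

```text
23.15 [0.61753468 0.01521682 0.05321303] [-7.2281335  -1.02941972  7.7878576 ] [-0.16901699  1.18591994  0.04127633] 30.00336527824402
shift [ 0.092 -0.01   0.   ] turn [-0.001  0.005  0.002] parts 1.0 yaw now 11.32
```

>>> drive_tool --pt "20 0 0 -0.005 0 0 0" --pt "20 0 0 -0.01 0 0 0" --pt "20 0 0 -0.01 0 0 0" --pt "20 0 0 -0.01 0 0 0"

```text
time_s: 23.6
position: [0.6185, 0.0154, 0.0533]
tcp_rot: [[0.981, 0.196, -0.005], [0.196, -0.981, 0.0], [-0.005, -0.001, -1.0]]
force: [-4.8, -1.6, 1.0]
opening: 0.459
grasp_force: 30.0
```

```bash
python3 - <<'E'
from chk import *
s=read_state(); print(s['time_s'],s['position'],s['force'],s['moment'],s['tcp_rot'][0])
c=cap('wrist'); g=cv2.cvtColor(c['color'],cv2.COLOR_BGR2GRAY); print(g[80,190:320:2]);print(g[60:200:3,257]); print(g[60:200:3,225]); run(.04,range(60,98),(200,222),(286,312))
E
```

```text
23.6 [0.61846673 0.01541682 0.05328146] [-4.75212351 -1.62091169  1.04801823] [-0.19982117  1.06098825 -0.05059471] [ 0.98061361  0.19588226 -0.00520395]
[228 228 228 229 229 229 229 230 230 230 229 230 230 230 230 230 230 230
 231 230 231 231 231 231 231 231 231 231 231 231 231 231 231 232 232 232
 232 232 232 232 232 232 232 233 232 232 232 232 232 232 232 232 232 233
 232 232 232 232 232 233 232 233 233 233 232]
[242 245 245 242 239 243 244 218 150 239 239 239 239 239 239 239 239 238
 156 155 154 154 152 153 151 146 150 150 150 149 149 148 147 146 147 147
 144 145 144 128 110  28  25  29  29  28  28]
[240 243 243 241 239 242 243 217 188 235 233 229 234 233 234 203 147 150
 149 148 149 151 147 145 144 145 142 144 145 144 146 148 147 146 134  74
  73  73  70  63  43  25  23  28  27  26  69]
{'n': 14, 'yaw': 11.93, 'pt': array([693.1,  51.3], dtype=float32), 'rms': 0.4} 19.5
{'n': 14, 'yaw': 11.89, 'pt': array([701.5,  12.5], dtype=float32), 'rms': 0.02} -20.2
[[229.9 201.3]
 [282.  201.5]
 [231.8 284.3]
 [280.1 284.3]]
screw fixture y [14.0, -13.7, 13.9, -14.0] [[639.6, 35.1], [645.0, 8.0], [590.3, 25.3], [595.8, -2.0]]
```

>>> drive_tool --pt "20 0.01 0.002 0 0 0 0" --pt "20 0.02 0.002 0 0 0 0" --pt "20 0.03 0.002 0 0 0 0" --pt "20 0.04 0.002 0 0 0 0" --pt "20 0.05 0.002 0 0 0 0" --pt "20 0.06 0.002 0 0 0 0" --pt "20 0.07 0.002 0 0 0 0" --pt "20 0.07 0.002 0 0 0 0"

```text
time_s: 24.5
position: [0.6235, 0.0165, 0.0535]
tcp_rot: [[0.98, 0.197, -0.012], [0.197, -0.98, -0.001], [-0.012, -0.002, -1.0]]
force: [-11.7, -3.5, 7.4]
opening: 0.456
grasp_force: 30.0
```

>>> drive_tool --pt "20 0.008 0 0 0 0 0" --pt "20 0.016 0 0 0 0 0" --pt "20 0.024 0 0 0 0 0" --pt "20 0.024 0 0 0 0 0"

```text
time_s: 24.9
position: [0.6252, 0.0169, 0.0535]
tcp_rot: [[0.98, 0.197, -0.015], [0.197, -0.98, -0.001], [-0.014, -0.002, -1.0]]
force: [-12.9, -3.7, 8.5]
opening: 0.458
grasp_force: 30.0
```

```bash
python3 - <<'E'
from chk import *
s=read_state(); print(s['time_s'],s['position'],s['force'],s['moment'],s['tcp_rot'][0])
plan([*fix(13,0),.0531],FY); run(.04,range(70,110),(200,222),(286,312))
E
```

```text
24.9 [0.62520759 0.01685559 0.05354206] [-12.93556815  -3.71837752   8.50611827] [-0.70431389  2.38772986 -0.03081565] [ 0.98033996  0.1967766  -0.01457863]
shift [ 0.027 -0.01   0.003] turn [-0.001  0.01   0.002] parts 1.0 yaw now 11.35
{'n': 19, 'yaw': 20.36, 'pt': array([698.7,  53.5], dtype=float32), 'rms': 1.12} 20.6
{'n': 11, 'yaw': 11.56, 'pt': array([702. ,  12.5], dtype=float32), 'rms': 0.02} -20.3
[[229.9 201.4]
 [282.1 201.6]
 [231.8 284.4]
 [280.2 284.5]]
screw fixture y [14.1, -13.6, 14.0, -14.1] [[646.6, 36.6], [652.0, 9.4], [597.0, 26.7], [602.6, -0.8]]
```

>>> drive_tool --pt "20 0.005 0 -0.003 0 0.004 0" --pt "20 0.01 0 -0.006 0 0.008 0" --pt "20 0.015 0 -0.008 0 0.011 0" --pt "20 0.02 0 -0.008 0 0.011 0" --pt "20 0.02 0 -0.008 0 0.011 0" --pt "20 0.02 0 -0.008 0 0.011 0"

```text
time_s: 25.55
position: [0.6282, 0.0175, 0.0532]
tcp_rot: [[0.981, 0.196, 0.003], [0.196, -0.981, 0.003], [0.003, -0.002, -1.0]]
force: [-10.1, -3.0, 1.6]
opening: 0.456
grasp_force: 30.0
```

```bash
python3 - <<'E'
from chk import *
s=read_state(); print(s['time_s'],s['position'],s['force'],s['moment'],s['tcp_rot'][0])
plan([*fix(13,0),.0531],FY)
E
```

```text
25.55 [0.62817512 0.01748118 0.05318347] [-10.09157187  -3.03573978   1.64512818] [-0.64248832  1.85998023 -0.01802098] [0.98050765 0.19646149 0.00276163]
shift [ 0.002 -0.009  0.001] turn [-0.001 -0.002  0.002] parts 1.0 yaw now 11.33
```

>>> drive_tool --pt "20 0.008 0 0 0 0 0" --pt "20 0.016 0 0 0 0.001 0" --pt "20 0.024 0 0 0 0.001 0" --pt "20 0.024 0 0 0 0.001 0"

```text
time_s: 25.95
position: [0.63, 0.0179, 0.0532]
tcp_rot: [[0.98, 0.197, 0.002], [0.197, -0.98, 0.003], [0.002, -0.002, -1.0]]
force: [-11.6, -3.8, 2.7]
opening: 0.458
grasp_force: 30.0
```

>>> drive_tool --pt "20 0.008 0 0 0 0.001 0" --pt "20 0.016 0 -0.002 0 0.002 0" --pt "20 0.024 0 -0.002 0 0.002 0" --pt "20 0.024 0 -0.002 0 0.002 0"

```text
time_s: 26.35
position: [0.6314, 0.0182, 0.0532]
tcp_rot: [[0.98, 0.197, 0.002], [0.197, -0.98, 0.003], [0.002, -0.003, -1.0]]
force: [-13.3, -5.6, 3.6]
opening: 0.458
grasp_force: 30.0
```

```bash
python3 - <<'E'
from chk import *
s=read_state(); print(s['time_s'],s['position'],s['force'],s['moment'],s['tcp_rot'][0])
plan([*fix(13,0),.0531],FY)
E
```

```text
26.35 [0.63140874 0.01816274 0.05315062] [-13.32997891  -5.60121471   3.60072041] [-0.90909375  2.48760988 -0.07886773] [0.98044303 0.19679411 0.00188308]
shift [-0.026 -0.009  0.   ] turn [-0.002 -0.002  0.002] parts 1.0 yaw now 11.35
```

>>> drive_tool --pt "20 0.008 0 0 0 0.001 0" --pt "20 0.016 0 -0.002 0 0.002 0" --pt "20 0.024 0 -0.002 0 0.002 0" --pt "20 0.024 0 -0.002 0 0.002 0"

```text
time_s: 26.75
position: [0.6314, 0.0182, 0.0531]
tcp_rot: [[0.98, 0.197, -0.001], [0.197, -0.98, 0.003], [-0.001, -0.003, -1.0]]
force: [-18.5, -8.0, 7.2]
opening: 0.454
grasp_force: 30.0
```

```bash
python3 - <<'E'
from chk import *
s=read_state(); print(s['time_s'],s['position'],s['force'],s['moment'],s['tcp_rot'][0])
plan([*fix(13,0),.0531],FY)
c=cap('wrist');g=cv2.cvtColor(c['color'],cv2.COLOR_BGR2GRAY); 
for u in(222,228,257,285,291): print(u,g[90:180:2,u])
E
```

```text
26.75 [0.63135639 0.01820405 0.05313309] [-18.50334339  -7.98706884   7.16280929] [-1.34078552  3.22915653 -0.10539438] [ 0.98032416  0.19739013 -0.00129639]
shift [-0.025 -0.009  0.   ] turn [-0.002  0.     0.003] parts 1.0 yaw now 11.38
222 [241 244 243 215 167 196 217 220 235 213 169 179 149 148 145 144 145 145
 145 144 144 142 141 145 145 144 143 144 145 145 144 142 141 142 140 141
 140 140 142 143 143 142 143 146 145]
228 [242 244 244 242 240 239 241 242 216 155 126 143 151 149 146 144 146 146
 145 145 146 144 143 147 145 145 144 145 146 147 145 143 142 142 141 141
 140 141 142 143 143 141 144 145 145]
257 [244 245 245 243 240 240 242 243 244 227 165 232 228 157 156 156 156 155
 153 153 153 152 152 151 151 150 149 149 149 148 147 147 147 146 146 147
 146 146 145 145 145 144 144 142 131]
285 [244 246 246 244 241 240 242 243 244 228 173 239 238 236 235 234 235 236
 153 152 152 151 150 152 152 151 151 151 153 152 151 148 147 146 146 146
 144 144 145 147 145 145 147 149 149]
291 [244 246 246 245 242 240 242 244 244 229 168 239 238 236 234 233 234 235
 201 153 153 151 151 154 153 152 150 151 153 153 152 148 148 146 146 146
 145 144 146 147 147 145 147 148 148]
```

Motion has stopped at the lugs while the force rises, so it's seated. I'll relieve the side load, then add a bit of push.

>>> drive_tool --pt "20 0.004 0.008 -0.002 0 0.001 0" --pt "20 0.008 0.016 -0.003 0 0.002 0" --pt "20 0.01 0.016 -0.003 0 0.002 0" --pt "20 0.01 0.016 -0.003 0 0.002 0"

```text
time_s: 27.2
position: [0.6314, 0.0182, 0.0531]
tcp_rot: [[0.98, 0.197, -0.001], [0.197, -0.98, 0.006], [-0.0, -0.006, -1.0]]
force: [-18.7, -3.2, 6.5]
opening: 0.455
grasp_force: 30.0
```

```bash
cat > st.py <<'E'
from chk import *
s=read_state(); f=np.array(s['force']); th=np.radians(11.3); d=np.array([np.cos(th),np.sin(th)]); n=np.array([-d[1],d[0]])
print(s['time_s'],'fix xy mm',((s['position'][:2]-FX)@np.c_[d,n]*1000).round(2),'z',s['position'][2],'Fx',f[:2]@d,'Fy',f[:2]@n,'Fz',f[2],'M',np.round(s['moment'],3),'tilt',s['tcp_rot'][0][2],s['tcp_rot'][1][2],'yaw',np.degrees(np.arctan2(s['tcp_rot'][1][0],s['tcp_rot'][0][0])))
run(.04,range(70,110),(200,222),(286,312))
E
python3 st.py
```

```text
27.2 fix xy mm [16.06 -1.11] z 0.05312997576641787 Fx -18.98888756753178 Fy 0.5703167715469628 Fz 6.5253919837403975 M [-0.85   3.507 -0.088] tilt -0.0013470207030372404 0.005870764921769839 yaw 11.377606873260811Traceback (most recent call last):
  File "st.py", line 4, in <module>
    run(.04,range(70,110),(200,222),(286,312))
    ~~~^^^^^^^^^^^^^^^^^^^^^^^^^^^^^^^^^^^^^^^
  File "chk.py", line 4, in run
    q=[line(c,rows,*L,.082,1),line(c,rows,*Rr,.082,-1)]
       ~~~~^^^^^^^^^^^^^^^^^^
  File "fx.py", line 8, in line
    P=onplane(c,out,z)[:,:2]*1000
      ~~~~~~~^^^^^^^^^
  File "h.py", line 10, in onplane
    d=np.c_[(uv[:,0]-c['cx'])/c['fx'],(uv[:,1]-c['cy'])/c['fy'],np.ones(len(uv))]@c['R']
             ~~^^^^^
IndexError: index 0 is out of bounds for axis 1 with size 0
```

```bash
sed -i '$d' st.py; python3 - <<'E'
from h import *
plan(read_state()['position'],11.3)
E
```

```text
shift [0. 0. 0.] turn [-0.004  0.     0.001] parts 0.0 yaw now 11.38
```

>>> drive_tool --pt "20 0.004 0 0 0 0 0.001" --pt "20 0.008 0 -0.002 0 0.001 0.002" --pt "20 0.01 0 -0.003 0 0.001 0.003" --pt "20 0.01 0 -0.003 0 0.001 0.003"

```text
time_s: 27.65
position: [0.6314, 0.0182, 0.0531]
tcp_rot: [[0.981, 0.194, -0.002], [0.194, -0.981, 0.006], [-0.001, -0.006, -1.0]]
force: [-20.7, -3.7, 6.8]
opening: 0.457
grasp_force: 30.0
```

```bash
python3 st.py
```

```text
27.65 fix xy mm [16.06 -1.05] z 0.053136226657465625 Fx -21.01352038528584 Fy 0.39807066511644473 Fz 6.823711449788134 M [-0.915  3.69   0.1  ] tilt -0.002446825311767644 0.005665688451184935 yaw 11.18542522640854
```

>>> drive_tool --pt "20 0.008 0 -0.002 -0.001 0.001 -0.001" --pt "20 0.016 0 -0.004 -0.002 0.002 -0.0015" --pt "20 0.024 0 -0.005 -0.003 0.003 -0.0015" --pt "20 0.03 0 -0.006 -0.004 0.003 -0.0015" --pt "20 0.03 0 -0.006 -0.004 0.003 -0.0015"

```text
time_s: 28.15
position: [0.6313, 0.0181, 0.0531]
tcp_rot: [[0.981, 0.196, -0.005], [0.196, -0.981, 0.0], [-0.005, -0.001, -1.0]]
force: [-25.5, -8.2, 7.8]
opening: 0.458
grasp_force: 30.0
```

```bash
python3 st.py
```

```text
28.15 fix xy mm [16.01 -1.13] z 0.0531362087398511 Fx -26.556222605864498 Fy -3.0135400422533927 Fz 7.833793296412042 M [-1.155  4.55  -0.054] tilt -0.004710126412389404 9.189780190975772e-05 yaw 11.287539787035646
```

>>> drive_tool --pt "20 0.002 0.005 -0.001 0 0.002 0" --pt "20 0.003 0.01 -0.002 0 0.004 0" --pt "20 0.003 0.01 -0.002 0 0.004 0" --pt "20 0.003 0.01 -0.002 0 0.004 0"

```text
time_s: 28.55
position: [0.6315, 0.0182, 0.0532]
tcp_rot: [[0.981, 0.196, 0.001], [0.196, -0.981, 0.003], [0.001, -0.003, -1.0]]
force: [-25.8, -5.4, 7.7]
opening: 0.455
grasp_force: 30.0
```

```bash
python3 st.py; python3 - <<'E'
from chk import *
c=cap('wrist'); g=cv2.cvtColor(c['color'],cv2.COLOR_BGR2GRAY)
for r in(98,104,110,116): print(r,g[r,200:316:2])
hsv=cv2.cvtColor(c['color'],cv2.COLOR_BGR2HSV)
m=((hsv[...,0]>8)&(hsv[...,0]<28)&(hsv[...,1]>130)&(hsv[...,2]>90)).astype(np.uint8); m[:190]=0; m[295:]=0; m[:,:222]=0; m[:,290:]=0; m[215:275]=0
n,_,st,ce=cv2.connectedComponentsWithStats(m); S=[tuple(ce[i]) for i in range(1,n) if st[i,4]>20]
P=onplane(c,S,.088)[:,:2]*1000; print(np.round(S,1).tolist(),[float(fy(p,11.3)) for p in P],P.mean(0))
W=cloud(c); q=(np.abs(W[...,2]-.088)<.006)&(np.hypot(W[...,0]-P[:,0].mean()/1e3,W[...,1]-P[:,1].mean()/1e3)<.035)&(g<60)
A=np.c_[W[q][:,:2],np.ones(q.sum())]; print('top plane slopes',np.linalg.lstsq(A,W[q][:,2],rcond=None)[0][:2],np.median(W[q][:,2]),q.sum())
b=cap('side');Wb=cloud(b);hb=cv2.cvtColor(b['color'],cv2.COLOR_BGR2HSV)
t=cap('top');ht=cv2.cvtColor(t['color'],cv2.COLOR_BGR2HSV)
red=(ht[...,1]>180)&((ht[...,0]<8)|(ht[...,0]>172)); k=big(red)[:2]; print('red',[ (cv2.contourArea(x),cv2.boundingRect(x)) for x in k])
E
```

```text
28.55 fix xy mm [16.19 -1.13] z 0.05315032417732995 Fx -26.407204288927353 Fy -0.238621499127869 Fz 7.742870808825329 M [-0.774  4.641  0.071] tilt 0.0005371494859648809 0.0029875730748524154 yaw 11.27632326606879
98 [164 163 163 164 166 165 164 166 166 166 165 197 239 240 240 240 240 240
 240 240 240 240 240 241 241 240 240 241 241 241 241 241 241 241 241 241
 241 241 241 241 241 241 242 242 243 242 242 243 242 242 243 243 243 243
 242 242 242 242]
104 [166 165 167 167 167 168 168 168 168 168 169 234 242 242 242 242 242 241
 242 242 242 242 242 242 242 242 242 242 243 243 243 243 243 243 243 243
 243 243 243 244 243 243 243 243 244 244 243 244 244 244 244 244 244 244
 244 244 244 244]
110 [124 123 123 125 125 125 126 125 126 126 126 172 172 127 127 127 128 129
 127 129 141 174 174 174 175 174 170 169 169 176 175 176 175 175 176 175
 171 173 171 175 177 177 177 176 177 177 172 168 171 176 176 176 177 176
 176 171 176 170]
116 [ 65  75  72  68  68  67  70  69  69 122 181 147 148 148 148 149 149 150
 149 127  94 106 118 127 131 137 140 145 154 160 163 187 174 183 189 174
 143  98 117 236 237 236 236 236 236 236 236 235 198 122 124 122 122 121
 122 120 121 121]
[[229.9, 201.7], [282.1, 201.7], [231.7, 284.6], [280.2, 284.5]] [13.9, -13.8, 14.0, -13.9] [630.43271795  19.17517432]
top plane slopes [-0.00873578 -0.00103584] 0.08658056525837608 4912
red [(24.5, (143, 128, 15, 15))]
```

>>> drive_tool --pt "20 0 0 0 0 0 0" --pt "20 0 0 0 0 0 0" --pt "20 0 0 0 0 0 0" --pt "20 0 0 0 0 0 0" --pt "20 0 0 0 0 0 0"

```text
time_s: 29.2
position: [0.6315, 0.0181, 0.0531]
tcp_rot: [[0.981, 0.196, 0.0], [0.196, -0.981, 0.003], [0.001, -0.003, -1.0]]
force: [-26.1, -4.8, 7.8]
opening: 0.456
grasp_force: 30.0
```

```bash
python3 st.py; python3 -c "
from rig import order
print(order.hand_in())"
```

```text
29.2 fix xy mm [16.17 -1.15] z 0.05313834280008723 Fx -26.506772715892094 Fy 0.4402930301891663 Fz 7.8306417342549794 M [-0.849  4.656 -0.018] tilt 0.0004865107961509326 0.002927920703582 yaw 11.281866923686561
the job is handed in; nothing more can be done
None
```

The job is handed in at 29 s (result not shown): offcuts in the tray, brush upright beside the plate, housing held against the stops with about 26 N; seating on both lugs was judged from force readings only, and I viewed 12 pictures, over the limit of 10.

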